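# Turn the panel to the pointer and swing the hand rest over it

### The arm

A 6-joint arm with a two-finger parallel gripper is mounted at the origin on the work surface. World frame = base frame: x ahead of the robot, y to its left, z up, the work surface at z = 0. Lengths are in m, angles in rad, forces in N, time in s.
With the tool pointing down it reaches from about 0.25 to 0.725 m from the base axis. Payload 4 kg.
Tool frame: the origin (TCP) lies midway between the tips of the shut fingers; the grasp point (between the pads) lies 19 mm behind it; z points along the fingers, y is the line along which they close (so a half turn about z gives the same grasp; the last joint's range is limited). The gripper opens to 85 mm and grips with 20 to 120 N. Pads are 22 mm wide; open, the fingers measure 114 mm over their backs; the gripper's body (76 mm by 85 mm) begins 54 mm behind the grasp point. The pads swing forward as they close: fully open they stand 13 mm farther back than shut.
Start: joints at [-1.272, 0.241, 0.005, 1.335, 0, 1.571], TCP at [0.147, -0.478, 0.231] pointing down, gripper open.
Joint ranges: [-2.72, 2.72], [-1.05, 1.87], [-1.09, 1.28], [-1.99, 2.15], [-1.42, 1.44], [-3.14, 3.14]. Speed limits (rad/s): [2.79, 2.79, 3.14, 3.14, 3.14, 3.14].

### API

Orientations are given as a unit quaternion [x, y, z, w].
In Python, from workcell import get_obs, camera, job_done, silhouettes gives the robot as it stands. The module is installed in compiled form; this text tells all that it offers.
- The arm moves only by the tool drive_tool, never from a script. Its argument "increments" is a list of rows, each a list of 3 entries, a list of its own where there are three numbers: the shift along the world's x, y, z in mm, then the turn, a rotation vector about the world's x, y, z in degrees, then the opening, from 0 (shut) to 1 (fully open). A call has 1 to 8 rows; each row shifts and turns the commanded pose from where the row before left it; what a row does not reach is not made up. A row lasts 1/12 s, in which the tool goes at most 41.7 mm and 7.16 degrees, less where a joint would pass 70% of its speed; a pose out of reach is approached as far as the arm can. A call is refused whole if a number of a shift passes 41.7 or a number of a turn 7.16, either way. A call with a gripper value outside its range is refused whole. The fingers move at their own pace and stop on an object; the grip force is fixed at half the most. Time passes only in rows, so rows that do not move let the fingers close. It gives the time, the measured TCP pose, the force, the opening and the grip force at its end, in the units of the state.
- get_obs(): the state, without advancing time (a new reading comes with each control period).
- camera(name): name is "side" or "top"; returns a dict with "image" (420x560x3 uint8, red, green, blue), "K" (3x3 intrinsics, pixels), "view" (4x4, takes a point from world to camera coordinates). Camera axes: x right, y down, z forward; pixel columns grow to the right and rows downward; lengths in m; the calibration is good to about 2 mm. A picture is of the moment at which its call begins. There is no depth.
- job_done(): hands the job in; it is judged then, once.
Trained networks look in a picture, given as the dict that the camera call returned (one of the last four; its "shot" number tells which), for a name from the list of things; names that differ only in an ending like _2 or _b are one class to them, and where a whole thing is asked for, a point or a joint stands for the part that bears it (a point fixed in the world has none). Each returns a list of dicts, best first, with "conf" (0 to 1); they miss things now and then, are a little off and sometimes report something else, mostly with a low value. They report only what shows in the picture. A call takes as long as a camera call.
- silhouettes(query, picture): "region" (420x560 bool, what is visible of it) and "bbox" ([left, top, right, bottom] in pixels, round what is visible of it).
The state is a dict: "clock": time; "joint_pos": joint angles; "joint_vel": joint speeds; "tau": joint torques, N m; "eef_pos": TCP position; "tool_rot": TCP orientation; "ft_force": force on the tool from outside, world axes, zero at the start; "ft_torque": the same for the moment, N m; "grip_width": finger opening in m; "grasp_force": force on a finger pad.
Only numpy, scipy, OpenCV 4.12 (cv2) and the standard library are available. Lean on these libraries where they do the work, as an engineer would, in place of code of your own. Each camera call takes 0.05 s, during which the arm holds its last target. There are 200 camera calls.

### The job

Set up the round wooden panel for the next stretch of burning: push on the spokes of its wheel with a fingertip until the yellow knob points straight at the brass pointer, then push the wooden hand rest round over the panel as far as it goes, leaving the wheel where you set it. Only push: do not lift the wheel or the hand rest off their pins, and leave the loose things around them alone.

Things in the scene. Friction and masses are not known exactly. Their poses are not given: they have to be found in the camera images.
- stand: Dark steel stand fixed to the table, carrying the wheel and the hand rest. Origin: on the table under the wheel's vertical axis. The brass index pointer is on its -y side, the post of the hand rest on its +y side. A low bar 34 mm wide, 12 mm high runs along its y axis under both; its foot is 150 mm across.
- axis (a point): Point on the wheel's vertical axis at the height of the spokes (46 mm above the table). The wheel carries a round wooden panel 160 mm across, top at 61 mm, fixed on it. Spokes are level steel rods 12 mm thick at 46 mm height, free between 80 and 141 mm from the axis.
- index (a point): Point 155 mm from the axis straight in front of the brass pointer's tip, 46 mm above the table: the middle of the yellow knob must stand here. The brass cone's tip is 25 mm further out, its post reaches 226 mm from the axis and 60 mm height.
- yellow_knob (a point): Middle of the yellow ball (28 mm across) on the end of one of the wheel's four spokes, 155 mm from the axis, 46 mm above the table. The other three spokes, at 90, 180 and 270 degrees from it, carry black balls and may be pushed too.
- wheel (a joint): Angle of the wheel (rad), growing anticlockwise seen from above; 0 (and 6.283, a full turn) is the yellow spoke pointing at the brass pointer. It starts between 1.1 and 5.2, so the short way may be either direction; stops only at -2.0 and 8.3. It turns stiffly (about 0.15 N m, some 1.5 N on a spoke) and stays where it is left.
- wheel_lift (a joint): How far the wheel has been lifted off its spindle (m); 0 is seated. It just sits there by its weight, about 1 kg.
- rest (a joint): Angle of the hand rest (rad). 0 is its stop: the bar lying over the panel along the line from post to wheel axis, its end 15 mm past the axis. It grows clockwise seen from above; parked at the start at 1.15 to 1.9, swung out towards the stand's -x side (the robot's), clear of the wheel. Needs about 0.1 N m and stays where left.
- rest_hinge (a point): Axis of the hand rest's post, at the bar's mid height (94 mm), 215 mm from the wheel's axis. Post and hub top out at 107 mm.
- rest_tip (a point): End of the wooden hand rest, a bar that turns level on its post: 230 mm from its hinge, at its mid height (94 mm). The bar is 30 mm wide, 18 mm thick, underside 85 mm and top 103 mm above the table.
- rest_lift (a joint): How far the hand rest has been lifted up its post pin (m); 0 is seated. It weighs about 0.45 kg and its pin grips with 2.5 N: do not drag it up with the finger.
- ink: Bystander, loose, to be left alone: small glass ink jar with black cap, 44 mm across, 65 mm tall. Origin: on the table under its middle.
- pen: Bystander, loose, to be left alone: burning pen with yellow handle and steel tip, about 170 mm long, lying flat. Origin: on the table under the pen's middle part; it lies along its x axis.
- dish: Bystander, loose, to be left alone: white bowl, 84 mm across, 28 mm tall. Origin: on the table under its middle.
- sander: Bystander, loose, to be left alone: cork sanding block 60 x 36 x 26 mm. Origin: on the table under its middle.
- paint: Bystander, loose, to be left alone: blue paint jar with white cap, 56 mm across, 80 mm tall. Origin: on the table under its middle.
- cup: Bystander, loose, to be left alone: blue cup, 76 mm across, 85 mm tall. Origin: on the table under its middle.

How it is judged:
By the outcome, as a careful person would: the job done as asked, in the order asked, and still so for the second after the job is handed in, with the robot touching nothing.
It also fails if it takes over 64 s, if anything falls off the work surface, if the arm or the gripper's body presses on something with over 40 N, if the wrist force passes 120 N, or if a joint passes its speed limit or range.

## Working session

There is one attempt and no reset: what is moved stays moved. The work goes in short steps, Python scripts to look and compute and a tool call to move; the robot and the scene stay as the last step left them, time stands still between calls to the robot, and variables do not carry over. Pictures are saved under pics/ and viewed, at most 10 in all, crops included, and the job is handed in when it is done.

Besides the shell and the picture viewer there is one more tool, called after "Call:" by a JSON object that holds its "name" and its "arguments". drive_tool: Moves the arm, as the interface text tells. Its arguments: {"type":"object","properties":{"increments":{"type":"array"}},"required":["increments"]}

```bash
mkdir -p pics
cat > h.py <<'E'
import numpy as np, cv2
from workcell import get_obs, camera, job_done, silhouettes
def proj(c,P):
    P=np.atleast_2d(P); q=(c["view"]@np.c_[P,np.ones(len(P))].T)[:3]; p=c["K"]@q; return (p[:2]/p[2]).T
def ray(c,uv,z):
    V=c["view"];R=V[:3,:3];t=V[:3,3];o=-R.T@t
    d=R.T@np.linalg.inv(c["K"])@np.array([uv[0],uv[1],1.]); return o+d*(z-o[2])/d[2]
def tri(c1,u1,c2,u2):
    A=[];b=[]
    for c,u in((c1,u1),(c2,u2)):
        M=c["K"]@c["view"][:3]
        for i in(0,1):
            r=M[i]-u[i]*M[2];A.append(r[:3]);b.append(-r[3])
    return np.linalg.lstsq(np.array(A),np.array(b),rcond=None)[0]
def cen(m):
    ys,xs=np.nonzero(m);return np.array([xs.mean(),ys.mean()])
E
python3 - <<'E'
from h import *
np.set_printoptions(precision=3,suppress=True)
s=camera("side");t=camera("top")
cv2.imwrite("pics/a.png",s["image"][...,::-1]);cv2.imwrite("pics/b.png",t["image"][...,::-1])
o=get_obs();print(o["clock"],o["eef_pos"],o["tool_rot"])
for n in["stand","yellow_knob","wheel","rest","ink","pen","dish","sander","paint","cup"]:
    for k,c in(("side",s),("top",t)):
        for r in silhouettes(n,c)[:2]:
            u=cen(r["region"]);print(n,k,round(r["conf"],2),r["bbox"],u,ray(c,u,.04))
E
```

```text
0.1 [ 0.147 -0.477  0.231] [ 0.989  0.149 -0.    -0.001]
stand side 0.59 [167.6, 187.0, 337.6, 300.7] [252.546 247.525] [0.587 0.064 0.04 ]
stand top 0.81 [177.2, 126.2, 351.8, 256.6] [250.621 190.378] [0.587 0.044 0.04 ]
stand top 0.25 [178.8, 160.1, 199.4, 251.4] [188.914 206.798] [0.542 0.212 0.04 ]
yellow_knob side 0.8 [210.7, 199.5, 328.5, 262.2] [266.17  228.237] [ 0.601 -0.014  0.04 ]
yellow_knob top 0.83 [204.9, 126.8, 329.2, 244.6] [266.421 185.242] [0.601 0.001 0.04 ]
yellow_knob top 0.69 [320.9, 226.3, 348.3, 254.7] [333.341 240.095] [ 0.45  -0.182  0.04 ]
wheel side 0.76 [208.9, 202.8, 327.2, 262.9] [265.7   227.885] [ 0.603 -0.015  0.04 ]
wheel top 0.65 [208.6, 126.2, 327.0, 249.3] [265.332 184.947] [0.602 0.004 0.04 ]
rest side 0.79 [173.4, 245.6, 302.4, 294.3] [236.272 268.067] [0.576 0.14  0.04 ]
rest side 0.62 [175.1, 242.9, 299.9, 293.5] [236.114 268.035] [0.576 0.14  0.04 ]
rest top 0.64 [176.4, 155.8, 198.5, 254.2] [188.74  206.055] [0.544 0.213 0.04 ]
ink side 0.78 [148.4, 288.6, 177.2, 332.7] [160.105 307.92 ] [0.623 0.304 0.04 ]
ink top 0.58 [151.8, 165.1, 171.
[... 263 characters left out ...]
513 240.137] [ 0.45  -0.182  0.04 ]
sander side 0.94 [180.8, 318.9, 226.6, 354.1] [204.032 337.456] [0.515 0.324 0.04 ]
sander top 0.87 [151.9, 196.5, 169.3, 221.9] [158.554 209.427] [0.535 0.294 0.04 ]
paint side 0.74 [279.2, 163.9, 299.1, 201.0] [287.897 184.48 ] [ 0.662 -0.221  0.04 ]
paint top 0.77 [335.5, 148.9, 360.0, 175.5] [347.693 163.042] [ 0.662 -0.224  0.04 ]
cup side 0.74 [309.3, 154.9, 341.1, 194.8] [323.308 173.229] [ 0.614 -0.326  0.04 ]
cup side 0.6 [170.2, 187.0, 337.2, 303.7] [252.341 248.028] [0.586 0.066 0.04 ]
cup top 0.74 [206.6, 127.1, 330.9, 247.4] [265.303 186.397] [0.598 0.004 0.04 ]
cup top 0.62 [364.8, 171.2, 395.6, 199.4] [379.18  183.484] [ 0.606 -0.31   0.04 ]
```

Run:
```python
import cv2
a=cv2.imread("pics/a.png")[130:370,130:450];b=cv2.imread("pics/b.png")[100:300,130:410]
cv2.imwrite("pics/a2.png",cv2.resize(a,None,fx=2.5,fy=2.5,interpolation=cv2.INTER_CUBIC))
cv2.imwrite("pics/b2.png",cv2.resize(b,None,fx=2.8,fy=2.8,interpolation=cv2.INTER_CUBIC))
```

```text
(no output)
```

View pics/a2.png

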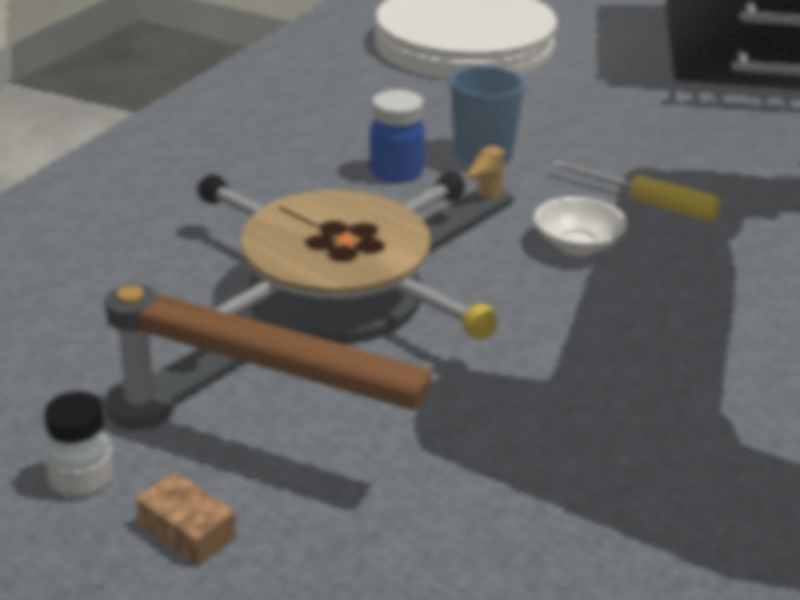

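View pics/b2.png

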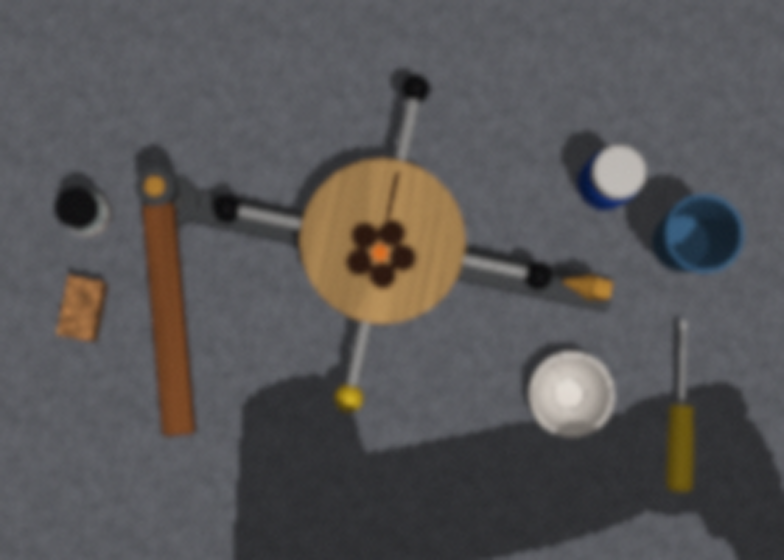

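The side view shows the yellow knob at crop (480,321), towards the robot. The rest sits at left with its tip at (430,385). In the top crop, the yellow knob is at (349,398), the pointer at (590,288) and the hinge at (154,186). So the wheel needs about 90° anticlockwise. Next I'll fit the poses precisely.

```bash
cat >> h.py <<'E'
def feats(c,name):
    """Sub-pixel centroids of coloured features near the given guess."""
    return {}
def blob(img,box,f,k=4):
    x0,y0,x1,y1=box
    p=cv2.resize(img[y0:y1,x0:x1],None,fx=k,fy=k,interpolation=cv2.INTER_CUBIC)
    m=f(cv2.cvtColor(p,cv2.COLOR_RGB2HSV).astype(int)).astype(np.uint8)
    n,l,st,ce=cv2.connectedComponentsWithStats(m)
    if n<2:return None
    i=1+st[1:,4].argmax();return np.array([x0,y0])+(ce[i]+.5)/k-.5,st[i,4]/k/k
yel=lambda h:(h[...,0]>20)&(h[...,0]<35)&(h[...,1]>140)&(h[...,2]>70)
blk=lambda h:(h[...,2]<38)
brass=lambda h:(h[...,0]>10)&(h[...,0]<25)&(h[...,1]>120)&(h[...,2]>110)
wood=lambda h:(h[...,0]<26)&(h[...,1]>70)&(h[...,2]>40)
E
python3 - <<'E'
from h import *
np.set_printoptions(precision=4,suppress=True)
s=camera("side");t=camera("top")
def B(cx,cy,r): return (int(cx-r),int(cy-r),int(cx+r),int(cy+r))
T=lambda x,y:(x/2.8+130,y/2.8+100); S=lambda x,y:(x/2.5+130,y/2.5+130)
g=[("yel",t,B(*T(349,398),9),yel,.046),("yel",s,B(*S(480,321),10),yel,.046),
("bk_far",t,B(*T(417,88),8),blk,.046),("bk_far",s,B(*S(212,188),8),blk,.046),
("bk_r",t,B(*T(540,275),7),blk,.046),("bk_r",s,B(*S(452,185),7),blk,.046),
("bk_l",t,B(*T(226,208),7),blk,.046),
("cap",t,B(*T(154,186),6),brass,.107),("cap",s,B(*S(131,294),6),brass,.107),
("panel",t,B(*T(382,240),36),wood,.061),("panel",s,B(*S(336,240),44),wood,.061),
("ptr",t,B(*T(585,288),11),brass,.05)]
d={}
for n,c,b,f,z in g:
    r=blob(c["image"],b,f)
    if r is None: print(n,None);continue
    d.setdefault(n,[]).append((c,r[0]));print(n,r[0],round(r[1],1),ray(c,r[0],z))
for n,v in d.items():
    if len(v)==2: print("tri",n,tri(*v[0],*v[1]))
for c in(t,s): print("cam",-c["view"][:3,:3].T@c["view"][:3,3])
for n,b in(("resttop",(176,150,202,262)),):
    p=t["image"][b[1]:b[3],b[0]:b[2]];h=cv2.cvtColor(p,cv2.COLOR_RGB2HSV);m=((h[...,0]<14)|(h[...,0]>170))&(h[...,1]>110)
    ys,xs=np.nonzero(m);(rc)=cv2.minAreaRect(np.c_[xs+b[0],ys+b[1]].astype(np.float32));print(rc)
    bx=cv2.boxPoints(rc);print(bx);[print(ray(t,q,.1)) for q in bx]
E
```

```text
yel [253.9738 241.7828] 71.5 [0.4466 0.0349 0.046 ]
yel [321.3945 257.9346] 97.8 [0.4469 0.0341 0.046 ]
bk_far [277.4849 130.7251] 58.9 [ 0.7507 -0.0299  0.046 ]
bk_far [212.7224 206.2354] 24.1 [ 0.7497 -0.025   0.046 ]
bk_r [322.1751 197.9646] 65.8 [ 0.5652 -0.1514  0.046 ]
bk_r None
bk_l [210.0944 173.507 ] 74.1 [0.6325 0.1542 0.046 ]
cap [184.7543 166.0339] 41.7 [0.6436 0.2114 0.107 ]
cap [181.6666 247.3393] 36.8 [0.6418 0.2141 0.107 ]
panel [266.0364 185.4826] 2803.7 [0.598 0.002 0.061]
panel [263.7641 226.0633] 2391.9 [0.5924 0.0106 0.061 ]
ptr [341.2159 202.1294] 88.5 [ 0.5535 -0.2027  0.05  ]
tri yel [0.4466 0.0349 0.0466]
tri bk_far [ 0.7523 -0.0295  0.043 ]
tri cap [0.6439 0.2117 0.105 ]
tri panel [0.5982 0.0017 0.0545]
cam [0.4834 0.0098 1.1555]
cam [0.1058 0.8184 0.6352]
((189.7589111328125, 213.52066040039062), (81.89969635009766, 11.21601676940918), 85.10090637207031)
[[180.6742 173.1993]
 [191.8493 172.2415]
 [198.8436 253.842 ]
 [187.6685 254.7998]]
[0.626  0.2231 0.1   ]
[0.6285 0.1943 0.1   ]
[0.4181 0.1749 0.1   ]
[0.4158 0.2034 0.1   ]
```

Call:
{"name": "drive_tool", "arguments": {"increments": [[[20, 30, 0], [0, 0, 3.8], 0], [[20, 30, 0], [0, 0, 3.8], 0], [[20, 30, 0], [0, 0, 3.8], 0], [[20, 30, 0], [0, 0, 3.8], 0], [[20, 30, 0], [0, 0, 3.8], 0], [[20, 30, 0], [0, 0, 3.8], 0], [[20, 30, 0], [0, 0, 3.8], 0], [[20, 30, 0], [0, 0, 3.8], 0]]}}

```text
clock: 1.87
eef_pos: [0.3078, -0.2364, 0.2316]
tool_rot: [0.915, 0.404, 0.0, 0.0]
ft_force: [-0.1, -0.7, -0.0]
grip_width: -0.0003
grasp_force: 0.0
```

```bash
python3 -c "
from h import *
o=get_obs();print(o['joint_pos'],o['eef_pos'],o['tool_rot'],o['ft_force'],o['grip_width'])"
```

```text
[-6.54895015e-01  1.73794826e-02 -2.54679889e-01  1.29785495e+00
  7.25893301e-05  1.65452010e+00] [ 0.3078074  -0.23635513  0.23155612] [9.14676701e-01 4.04186017e-01 2.43210840e-04 3.69662412e-04] [-0.14019093 -0.73916108 -0.04842175] -0.00030290091799754624
```

Call:
{"name": "drive_tool", "arguments": {"increments": [[[22, 34, 0], [0, 0, 3.8], 0], [[22, 34, 0], [0, 0, 3.8], 0], [[22, 34, 0], [0, 0, 3.8], 0], [[22, 34, 0], [0, 0, 3.8], 0], [[22, 34, 0], [0, 0, 3.8], 0], [[22, 34, 0], [0, 0, 3.8], 0], [[22, 34, 0], [0, 0, 3.8], 0], [[22, 34, 0], [0, 0, 3.8], 0]]}}

```text
clock: 2.53
eef_pos: [0.484, 0.0362, 0.2315]
tool_rot: [0.776, 0.63, 0.0, 0.0]
ft_force: [0.5, -0.9, -0.3]
grip_width: 0.0001
grasp_force: 0.0
```

Call:
{"name": "drive_tool", "arguments": {"increments": [[[12, 17, -10], [0, 0, 0], 0], [[12, 17, -30], [0, 0, 0], 0], [[0, 0, -38], [0, 0, 0], 0], [[0, 0, -38], [0, 0, 0], 0], [[0, 0, -38], [0, 0, 0], 0], [[0, 0, -30], [0, 0, 0], 0], [[0, 0, -10], [0, 0, 0], 0], [[0, 0, 0], [0, 0, 0], 0]]}}

```text
clock: 3.2
eef_pos: [0.5046, 0.0678, 0.0346]
tool_rot: [0.778, 0.629, -0.003, -0.002]
ft_force: [-0.3, 0.0, -0.4]
grip_width: 0.0
grasp_force: 0.0
```

Run:
```python
import numpy as np
A=np.array([598.5,2]);r=114.7
p=np.array([504.6,67.8])
for a in [150,154,158,162,166,170,175,180,185,190,195,200,205,210,215,220,225,230,235,238,240]:
    q=A+r*np.array([np.cos(np.radians(a)),np.sin(np.radians(a))]);print(a,(q-p).round(1),q.round(1));p=q
```

```text
150 [-5.4 -8.5] [499.2  59.4]
154 [-3.8 -7.1] [495.4  52.3]
158 [-3.3 -7.3] [492.2  45. ]
162 [-2.7 -7.5] [489.4  37.4]
166 [-2.2 -7.7] [487.2  29.7]
170 [-1.7 -7.8] [485.5  21.9]
175 [-1.3 -9.9] [484.2  12. ]
180 [ -0.4 -10. ] [483.8   2. ]
185 [  0.4 -10. ] [484.2  -8. ]
190 [ 1.3 -9.9] [485.5 -17.9]
195 [ 2.2 -9.8] [487.7 -27.7]
200 [ 3.  -9.5] [490.7 -37.2]
205 [ 3.8 -9.2] [494.5 -46.5]
210 [ 4.6 -8.9] [499.2 -55.4]
215 [ 5.4 -8.4] [504.5 -63.8]
220 [ 6.1 -7.9] [510.6 -71.7]
225 [ 6.8 -7.4] [517.4 -79.1]
230 [ 7.4 -6.8] [524.8 -85.9]
235 [ 7.9 -6.1] [532.7 -92. ]
238 [ 5.  -3.3] [537.7 -95.3]
240 [ 3.4 -2.1] [541.2 -97.3]
```

Call:
{"name": "drive_tool", "arguments": {"increments": [[[-5.4, -8.5, 2], [0, 0, 0], 0], [[-3.8, -7.1, 0], [0, 0, 0], 0], [[-3.3, -7.3, 0], [0, 0, 0], 0], [[-2.7, -7.5, 0], [0, 0, 3], 0], [[-2.2, -7.7, 0], [0, 0, 4], 0], [[-1.7, -7.8, 0], [0, 0, 4], 0], [[-1.3, -9.9, 0], [0, 0, 5], 0], [[-0.4, -10, 0], [0, 0, 5], 0]]}}

```text
clock: 3.87
eef_pos: [0.4872, 0.0017, 0.0415]
tool_rot: [0.648, 0.761, 0.002, 0.001]
ft_force: [-0.1, 1.6, 0.7]
grip_width: -0.0001
grasp_force: 0.8
```

```bash
cat > w.py <<'E'
from h import *
import sys
# wheel angle & rest angle from both cameras
A=np.array([.5985,.002]);H=np.array([.6438,.212])
def look(save=None):
    o=get_obs();out={}
    for n in("top","side"):
        c=camera(n)
        if save: cv2.imwrite(f"pics/{save}_{n}.png",c["image"][...,::-1])
        m=proj(c,[[*A,.046]])[0]; R=78 if n=="top" else 80
        b=[int(m[0]-R),int(m[1]-R),int(m[0]+R),int(m[1]+R)]
        k=4;p=cv2.resize(c["image"][b[1]:b[3],b[0]:b[2]],None,fx=k,fy=k,interpolation=cv2.INTER_CUBIC)
        M=yel(cv2.cvtColor(p,cv2.COLOR_RGB2HSV).astype(int)).astype(np.uint8)
        nn,l,st,ce=cv2.connectedComponentsWithStats(M)
        for i in range(1,nn):
            if st[i,4]<200: continue
            u=np.array(b[:2])+(ce[i]+.5)/k-.5;q=ray(c,u,.046)[:2]-A
            r=np.hypot(*q)
            if .14<r<.17: print(n,"yellow r %.4f ang %.2f area %.0f"%(r,np.degrees(np.arctan2(q[1],q[0]))%360,st[i,4]/16))
    print(o["clock"],o["eef_pos"].round(4),"finger ang",np.degrees(np.arctan2(*(o["eef_pos"][:2]-A)[::-1]))%360,"r",np.hypot(*(o["eef_pos"][:2]-A)),o["ft_force"].round(1),o["joint_pos"].round(2))
if __name__=="__main__": look(*sys.argv[1:])
E
python3 w.py
```

```text
side yellow r 0.1557 ang 190.43 area 90
3.8667 [0.4872 0.0017 0.0415] finger ang 180.1411982335104 r 0.11129501931410621 [-0.1  1.6  0.7] [ 0.    0.39 -0.33  0.85  0.    1.41]
```

Call:
{"name": "drive_tool", "arguments": {"increments": [[[-1.5, -10, -3], [0, 0, 5], 0], [[0, -9.9, 0], [0, 0, 5], 0], [[2.2, -9.8, 0], [0, 0, 5], 0], [[3, -9.5, 0], [0, 0, 5], 0], [[3.8, -9.2, 0], [0, 0, 5], 0], [[4.6, -8.9, 0], [0, 0, 5], 0], [[5.4, -8.4, 0], [0, 0, 5], 0], [[6.1, -7.9, 0], [0, 0, 5], 0]]}}

```text
clock: 4.63
eef_pos: [0.51, -0.0715, 0.0374]
tool_rot: [0.35, 0.937, 0.0, 0.0]
ft_force: [-0.8, 1.9, 0.8]
grip_width: -0.0002
grasp_force: 0.8
```

```bash
python3 w.py c
```

```text
side yellow r 0.1580 ang 230.81 area 71
4.6333 [ 0.51   -0.0715  0.0374] finger ang 219.69642062781773 r 0.11503429142340899 [-0.8  1.9  0.8] [-0.14  0.44 -0.26  0.87  0.    0.58]
```

Call:
{"name": "drive_tool", "arguments": {"increments": [[[6.8, -7.4, 0], [0, 0, 5], 0], [[7.4, -6.8, 0], [0, 0, 5], 0], [[7.9, -6.1, 0], [0, 0, 5], 0], [[5, -3.3, 0], [0, 0, 3], 0], [[3.4, -2.1, 0], [0, 0, 2], 0], [[0, 0, 0], [0, 0, 0], 0]]}}

```text
clock: 5.23
eef_pos: [0.5409, -0.097, 0.0369]
tool_rot: [0.185, 0.983, -0.0, 0.001]
ft_force: [0.1, 0.5, -0.3]
grip_width: -0.0002
grasp_force: 0.0
```

```bash
python3 w.py d
python3 - <<'E'
import cv2,numpy as np
a=cv2.imread("pics/d_side.png")[120:320,150:400];b=cv2.imread("pics/d_top.png")[100:300,160:410]
cv2.imwrite("pics/d.png",cv2.resize(np.hstack([a,b]),None,fx=1.6,fy=1.6,interpolation=cv2.INTER_CUBIC))
E
```

```text
side yellow r 0.1618 ang 248.27 area 46
5.2333 [ 0.5409 -0.097   0.0369] finger ang 239.8356469242787 r 0.11454947221953267 [ 0.1  0.5 -0.3] [-0.18  0.5  -0.16  0.91 -0.    0.19]
```

View pics/d.png

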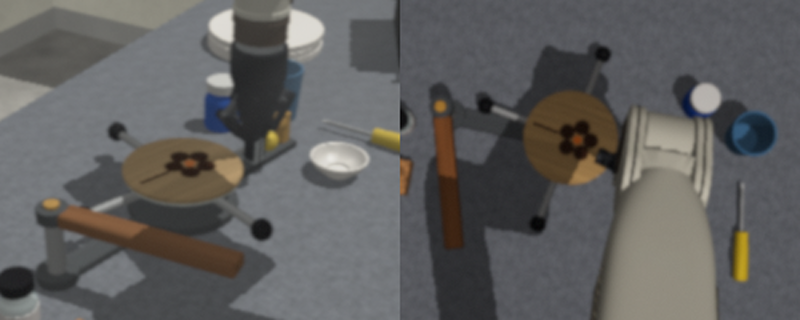

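The yellow knob has swung close to the pointer: side half (270,140), partly hidden by the finger. Three black knobs show at (602,53), (485,104) and (538,223) in the top half, so I'll measure the wheel from those.

```bash
cat > k.py <<'E'
from h import *
import sys
A=np.array([.5985,.002])
def wheel(guess,save=None):
    for n in("top","side"):
        c=camera(n)
        if save: cv2.imwrite(f"pics/{save}_{n}.png",c["image"][...,::-1])
        for j in range(4):
            a=np.radians(guess+90*j);u=proj(c,[[*(A+.155*np.array([np.cos(a),np.sin(a)])),.046]])[0]
            b=(int(u[0]-8),int(u[1]-8),int(u[0]+9),int(u[1]+9))
            r=blob(c["image"],b,blk if j else yel)
            if r is None: print(n,j,None);continue
            q=ray(c,r[0],.046)[:2]-A
            print(n,j,"area %.0f r %.4f yellow angle %.2f"%(r[1],np.hypot(*q),(np.degrees(np.arctan2(q[1],q[0]))-90*j)%360))
wheel(float(sys.argv[1]),*sys.argv[2:])
o=get_obs();d=o["eef_pos"][:2]-A
print(o["clock"],o["eef_pos"].round(4),np.degrees(np.arctan2(d[1],d[0]))%360,np.hypot(*d),o["joint_pos"].round(2))
E
python3 k.py 248
```

```text
top 0 None
top 1 area 65 r 0.1548 yellow angle 249.29
top 2 area 70 r 0.1557 yellow angle 248.73
top 3 area 84 r 0.1560 yellow angle 248.69
side 0 area 44 r 0.1618 yellow angle 248.20
side 1 area 18 r 0.1541 yellow angle 250.78
side 2 None
side 3 area 97 r 0.1558 yellow angle 248.83
5.4333 [ 0.5403 -0.0966  0.0366] 239.4506797908461 0.11451829052528845 [-0.18  0.5  -0.16  0.91  0.    0.19]
```

Call:
{"name": "drive_tool", "arguments": {"increments": [[[3.5, -1.9, 0], [0, 0, 2], 0], [[3.6, -1.8, 0], [0, 0, 2], 0], [[3.6, -1.7, 0], [0, 0, 2], 0], [[2.8, -1.2, 0], [0, 0, 1.5], 0], [[0, 0, 0], [0, 0, 0], 0], [[0, 0, 0], [0, 0, 0], 0]]}}

```text
clock: 5.93
eef_pos: [0.5539, -0.1033, 0.0364]
tool_rot: [0.119, 0.993, 0.0, 0.0]
ft_force: [0.6, -0.3, -0.6]
grip_width: 0.0001
grasp_force: 0.0
```

```bash
python3 k.py 256
```

```text
top 0 None
top 1 area 74 r 0.1543 yellow angle 256.25
top 2 area 75 r 0.1558 yellow angle 255.99
top 3 area 70 r 0.1552 yellow angle 255.83
side 0 area 14 r 0.1600 yellow angle 254.29
side 1 area 36 r 0.1561 yellow angle 256.46
side 2 None
side 3 area 95 r 0.1558 yellow angle 256.09
6.0333 [ 0.5539 -0.1034  0.0364] 247.0384599581759 0.11444786343438872 [-0.18  0.52 -0.12  0.93  0.    0.05]
```

Call:
{"name": "drive_tool", "arguments": {"increments": [[[1.5, -0.6, 0], [0, 0, 1], 0], [[1.5, -0.6, 0], [0, 0, 0.7], 0], [[0, 0, 0], [0, 0, 0], 0], [[0, 0, 0], [0, 0, 0], 0]]}}

```text
clock: 6.37
eef_pos: [0.557, -0.1047, 0.0363]
tool_rot: [0.104, 0.995, 0.0, -0.0]
ft_force: [-1.0, 0.9, 0.8]
grip_width: -0.0001
grasp_force: 0.4
```

```bash
python3 k.py 257
```

```text
top 0 None
top 1 area 76 r 0.1544 yellow angle 257.63
top 2 area 80 r 0.1560 yellow angle 257.46
top 3 area 69 r 0.1548 yellow angle 257.37
side 0 area 11 r 0.1611 yellow angle 256.02
side 1 area 38 r 0.1564 yellow angle 257.99
side 2 None
side 3 area 94 r 0.1558 yellow angle 257.76
6.4667 [ 0.557  -0.1047  0.0363] 248.75266193706952 0.11446397965850025 [-0.19  0.53 -0.11  0.93  0.    0.02]
```

Call:
{"name": "drive_tool", "arguments": {"increments": [[[-9, 4, 0], [0, 0, 0], 0], [[-9, 4, 0], [0, 0, 0], 0], [[0, 0, 35], [0, 0, 0], 0], [[0, 0, 40], [0, 0, 0], 0], [[-15, 20, 30], [0, 0, -5], 0], [[-15, 30, 20], [0, 0, -7], 0], [[-15, 38, 0], [0, 0, -7], 0], [[-15, 38, 0], [0, 0, -7], 0]]}}

```text
clock: 7.13
eef_pos: [0.4826, 0.0244, 0.1636]
tool_rot: [0.32, 0.948, 0.001, 0.003]
ft_force: [0.6, 0.6, 0.1]
grip_width: -0.0002
grasp_force: 0.0
```

Call:
{"name": "drive_tool", "arguments": {"increments": [[[-10, 38, 0], [0, 0, -7], 0], [[-10, 38, 0], [0, 0, -7], 0], [[-10, 38, 0], [0, 0, -7], 0], [[-5, 38, 0], [0, 0, -7], 0], [[0, 38, 0], [0, 0, -7], 0], [[0, 20, 0], [0, 0, -7], 0], [[0, 0, 0], [0, 0, -4], 0], [[0, 0, 0], [0, 0, 0], 0]]}}

```text
clock: 7.8
eef_pos: [0.4507, 0.2178, 0.1614]
tool_rot: [0.639, 0.769, 0.0, 0.0]
ft_force: [0.2, -0.4, -0.5]
grip_width: -0.0001
grasp_force: 0.0
```

```bash
python3 k.py 257.5 e;  python3 - <<'E'
from h import *
t=camera("top");s=camera("side")
for c,n in((t,"top"),(s,"side")):
    u=proj(c,[[.5655,-.1494,.046],[.5535,-.2027,.05],[.6438,.212,.107]]);print(n,u)
for n,c,f,z,w in(("cap",t,brass,.107,[.6438,.212,.107]),("ptr",t,brass,.05,[.5535,-.2027,.05])):
    u=proj(c,[w])[0];r=8 if n=="cap" else 11;r=blob(c["image"],tuple(int(v) for v in(u[0]-r,u[1]-r,u[0]+r,u[1]+r)),f);print(n,r and (r,ray(c,r[0],z)))
a=cv2.resize(t["image"][140:300,160:400],None,fx=3,fy=3,interpolation=cv2.INTER_CUBIC)
cv2.imwrite("pics/e.png",a[...,::-1])
print(get_obs()["tool_rot"])
E
```

```text
top 0 area 74 r 0.1571 yellow angle 257.66
top 1 area 62 r 0.1555 yellow angle 258.32
top 2 area 80 r 0.1560 yellow angle 257.49
top 3 area 61 r 0.1552 yellow angle 257.66
side 0 area 33 r 0.1640 yellow angle 259.29
side 1 area 20 r 0.1531 yellow angle 260.17
side 2 None
side 3 area 70 r 0.1574 yellow angle 256.54
7.9 [0.4507 0.2162 0.1613] 124.60505607436771 0.2602829962643636 [ 0.45  0.28 -0.13  1.16 -0.    1.83]
top [[321.46131251 197.87413786]
 [341.23315095 202.13519232]
 [184.51216138 165.95955833]]
side [[309.49287064 203.84100228]
 [324.20595883 194.33041172]
 [181.50139668 246.47594153]]
cap ((array([184.74191542, 166.04125207]), np.float64(37.6875)), array([0.64358855, 0.21140954, 0.107     ]))
ptr ((array([341.45242681, 202.1540832 ]), np.float64(81.125)), array([ 0.55344752, -0.20329868,  0.05      ]))
[ 6.40003765e-01  7.68371766e-01 -5.28009103e-05  9.14893086e-05]
```

View pics/e.png

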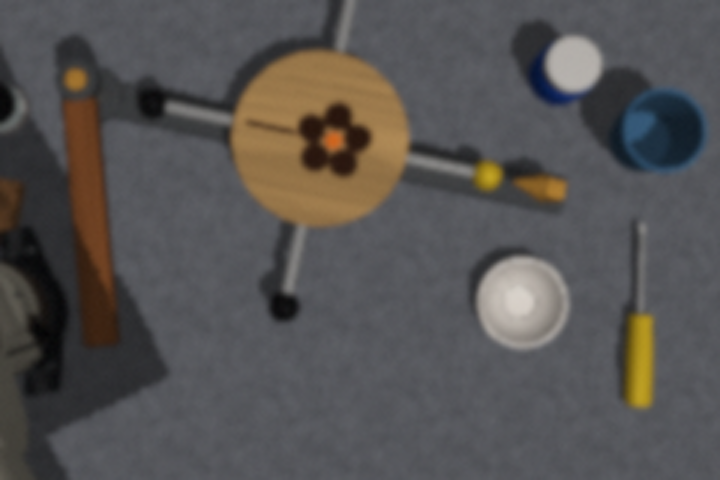

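The knob at (488,176) lies on the line between the panel centre and the pointer (540,187), so the wheel is set. The next step is the hand rest, pushed from its +y side.

Call:
{"name": "drive_tool", "arguments": {"increments": [[[-5, 15, 0], [0, 0, -4], 0], [[-3, 14, 0], [0, 0, 0], 0], [[0, 0, -30], [0, 0, 0], 0], [[0, 0, -30], [0, 0, 0], 0], [[0, 0, -17], [0, 0, 0], 0], [[0, 0, 0], [0, 0, 0], 0]]}}

```text
clock: 8.5
eef_pos: [0.4399, 0.2428, 0.0806]
tool_rot: [0.667, 0.745, -0.004, -0.001]
ft_force: [-0.3, -0.2, -0.7]
grip_width: -0.0001
grasp_force: 0.0
```

Run:
```python
import numpy as np
H=np.array([643.8,212]);r=198;d=28
e=lambda a:np.array([np.cos(np.radians(a)),np.sin(np.radians(a))])
p=None
for a in [185.8,190,194,198,202,206,210,214,218,222,226,230,234,238,242,246,250,252,254,256,257.7]:
    q=H+r*e(a)+d*e(a-90)
    print(a,q.round(1),None if p is None else (q-p).round(1));p=q
```

```text
185.8 [444.  219.8] None
190 [443.9 205.2] [ -0.  -14.7]
194 [444.9 191.3] [  1.  -13.9]
198 [446.8 177.4] [  1.9 -13.8]
202 [449.7 163.8] [  2.9 -13.7]
206 [453.6 150.4] [  3.8 -13.4]
210 [458.3 137.2] [  4.8 -13.1]
214 [464.  124.5] [  5.7 -12.8]
218 [470.5 112.2] [  6.5 -12.3]
222 [477.9 100.3] [  7.4 -11.8]
226 [486.1  89. ] [  8.2 -11.3]
230 [495.1  78.3] [  9.  -10.7]
234 [504.8  68.3] [  9.7 -10. ]
238 [515.1  58.9] [10.4 -9.3]
242 [526.1  50.3] [11.  -8.6]
246 [537.7  42.5] [11.6 -7.8]
250 [549.8  35.5] [12.1 -7. ]
252 [556.   32.3] [ 6.2 -3.2]
254 [562.3  29.4] [ 6.3 -3. ]
256 [568.7  26.7] [ 6.4 -2.7]
257.7 [574.3  24.5] [ 5.5 -2.1]
```

Call:
{"name": "drive_tool", "arguments": {"increments": [[[2, -12, 1], [0, 0, 0], 0], [[2, -11, 0], [0, 0, 0], 0], [[0, -14.7, 0], [0, 0, 3], 0], [[1, -13.9, 0], [0, 0, 4], 0], [[1.9, -13.8, 0], [0, 0, 4], 0], [[2.9, -13.7, 0], [0, 0, 4], 0], [[3.8, -13.4, 0], [0, 0, 4], 0], [[4.8, -13.1, 0], [0, 0, 4], 0]]}}

```text
clock: 9.17
eef_pos: [0.4624, 0.1381, 0.0875]
tool_rot: [0.504, 0.864, 0.001, 0.001]
ft_force: [0.2, -0.6, -0.6]
grip_width: 0.0003
grasp_force: 0.3
```

Call:
{"name": "drive_tool", "arguments": {"increments": [[[5.7, -12.8, 0], [0, 0, 4], 0], [[6.5, -12.3, 0], [0, 0, 4], 0], [[7.4, -11.8, 0], [0, 0, 4], 0], [[8.2, -11.3, 0], [0, 0, 4], 0], [[9, -10.7, 0], [0, 0, 4], 0], [[9.7, -10, 0], [0, 0, 4], 0]]}}

```text
clock: 9.67
eef_pos: [0.509, 0.0689, 0.0876]
tool_rot: [0.313, 0.95, 0.001, 0.002]
ft_force: [-1.1, -0.1, -0.2]
grip_width: 0.0005
grasp_force: 0.3
```

```bash
python3 k.py 257.6 f
python3 - <<'E'
import cv2,numpy as np
a=cv2.imread("pics/f_side.png")[120:320,150:400];b=cv2.imread("pics/f_top.png")[100:300,160:410]
cv2.imwrite("pics/f.png",cv2.resize(np.hstack([a,b]),None,fx=1.6,fy=1.6,interpolation=cv2.INTER_CUBIC))
E
```

```text
top 0 area 74 r 0.1571 yellow angle 257.66
top 1 area 63 r 0.1555 yellow angle 258.34
top 2 area 109 r 0.1548 yellow angle 257.22
top 3 None
side 0 area 2 r 0.1567 yellow angle 254.26
side 1 area 22 r 0.1533 yellow angle 260.04
side 2 area 105 r 0.1554 yellow angle 258.46
side 3 area 73 r 0.1571 yellow angle 256.72
9.7667 [0.5102 0.0685 0.0875] 143.02099854185985 0.11048812070278047 [ 0.13  0.38 -0.2   0.99 -0.    0.78]
```

View pics/f.png

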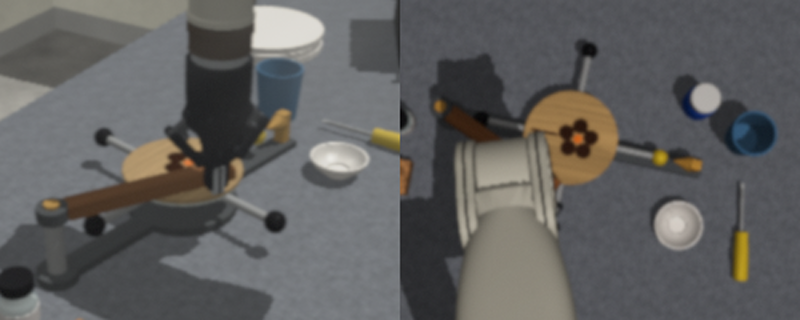

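The bar has swung over the panel edge, with its tip near the finger at (215,175) in the side half, and the wheel hasn't moved. I'll continue to the stop, slowing at the end.

Call:
{"name": "drive_tool", "arguments": {"increments": [[[10.4, -9.3, -2], [0, 0, 4], 0], [[11, -8.6, -2], [0, 0, 4], 0], [[11.6, -7.8, 0], [0, 0, 4], 0], [[9, -5, 0], [0, 0, 3], 0], [[6.2, -3.2, 0], [0, 0, 2], 0], [[4, -2, 0], [0, 0, 1], 0]]}}

```text
clock: 10.27
eef_pos: [0.5604, 0.0342, 0.0825]
tool_rot: [0.162, 0.987, 0.0, 0.001]
ft_force: [-0.6, -0.0, -0.2]
grip_width: -0.0
grasp_force: 0.3
```

Call:
{"name": "drive_tool", "arguments": {"increments": [[[3.5, -1.6, 0], [0, 0, 1], 0], [[3.5, -1.5, 0], [0, 0, 1], 0], [[3, -1.2, 0], [0, 0, 1], 0]]}}

```text
clock: 10.52
eef_pos: [0.5698, 0.0305, 0.0818]
tool_rot: [0.135, 0.991, 0.0, 0.0]
ft_force: [-1.1, -0.4, 0.6]
grip_width: -0.0001
grasp_force: 0.3
```

Call:
{"name": "drive_tool", "arguments": {"increments": [[[2, -0.7, 0], [0, 0, 0.5], 0], [[2, -0.6, 0], [0, 0, 0], 0], [[1, -0.3, 0], [0, 0, 0], 0]]}}

```text
clock: 10.77
eef_pos: [0.5749, 0.0291, 0.0814]
tool_rot: [0.131, 0.991, 0.0, 0.0]
ft_force: [0.1, -0.3, 1.3]
grip_width: -0.0001
grasp_force: 0.3
```

Call:
{"name": "drive_tool", "arguments": {"increments": [[[1.5, -0.3, 0], [0, 0, 0], 0], [[1, -0.3, 0], [0, 0, 0], 0]]}}

```text
clock: 10.93
eef_pos: [0.5769, 0.0286, 0.0812]
tool_rot: [0.131, 0.991, 0.0, -0.001]
ft_force: [-3.1, 0.8, 1.9]
grip_width: -0.0001
grasp_force: 1.6
```

Call:
{"name": "drive_tool", "arguments": {"increments": [[[1.5, -0.3, 0], [0, 0, 0], 0], [[0, 0, 0], [0, 0, 0], 0]]}}

```text
clock: 11.1
eef_pos: [0.5771, 0.0284, 0.0811]
tool_rot: [0.131, 0.991, 0.0, -0.002]
ft_force: [-5.0, 0.6, 2.4]
grip_width: -0.0003
grasp_force: 2.6
```

Call:
{"name": "drive_tool", "arguments": {"increments": [[[1, -0.2, 0], [0, 0, 0], 0], [[0, 0, 0], [0, 0, 0], 0]]}}

```text
clock: 11.27
eef_pos: [0.5772, 0.0284, 0.081]
tool_rot: [0.131, 0.991, 0.0, -0.003]
ft_force: [-7.7, 1.4, 3.9]
grip_width: -0.0001
grasp_force: 3.6
```

The force climbs while the position holds, so the rest is at its stop. I'll back off level, then lift.

Call:
{"name": "drive_tool", "arguments": {"increments": [[[-6, 1.3, 0], [0, 0, 0], 0], [[-10, 2, 0], [0, 0, 0], 0], [[-15, 3, 0], [0, 0, 0], 0], [[-15, 3, 15], [0, 0, 0], 0], [[-20, 5, 30], [0, 0, 0], 0], [[-30, 5, 25], [0, 0, 0], 0], [[-38, 10, 10], [0, 0, 0], 0], [[-38, 10, 0], [0, 0, 0], 0]]}}

```text
clock: 11.93
eef_pos: [0.4095, 0.0677, 0.1643]
tool_rot: [0.132, 0.991, 0.001, 0.004]
ft_force: [-0.4, 0.4, 0.2]
grip_width: 0.0001
grasp_force: 0.0
```

Call:
{"name": "drive_tool", "arguments": {"increments": [[[-30, 20, 20], [0, 0, 0], 0], [[-20, 35, 10], [0, 0, 0], 0], [[0, 40, 0], [0, 0, 0], 0], [[0, 40, 0], [0, 0, 0], 0], [[0, 40, 0], [0, 0, 0], 0], [[0, 0, 0], [0, 0, 0], 0]]}}

```text
clock: 12.43
eef_pos: [0.3586, 0.2488, 0.1921]
tool_rot: [0.128, 0.992, 0.003, 0.002]
ft_force: [0.3, 0.3, 1.0]
grip_width: 0.0001
grasp_force: 0.0
```

```bash
python3 k.py 257.6 g
python3 - <<'E'
import cv2,numpy as np
a=cv2.imread("pics/g_side.png")[120:320,150:400];b=cv2.imread("pics/g_top.png")[100:300,160:410]
cv2.imwrite("pics/g.png",cv2.resize(np.hstack([a,b]),None,fx=1.6,fy=1.6,interpolation=cv2.INTER_CUBIC))
from h import *
t=camera("top")["image"];T=camera("top");h=cv2.cvtColor(T["image"],cv2.COLOR_RGB2HSV)
E
```

```text
top 0 area 74 r 0.1571 yellow angle 257.66
top 1 area 59 r 0.1555 yellow angle 258.30
top 2 None
top 3 area 58 r 0.1552 yellow angle 257.69
side 0 None
side 1 area 21 r 0.1533 yellow angle 260.13
side 2 area 92 r 0.1571 yellow angle 258.90
side 3 area 86 r 0.1435 yellow angle 256.58
12.5333 [0.3577 0.2436 0.1913] 134.90714575010742 0.34113917992162723 [ 0.6   0.13 -0.24  1.2  -0.    0.86]
```

View pics/g.png

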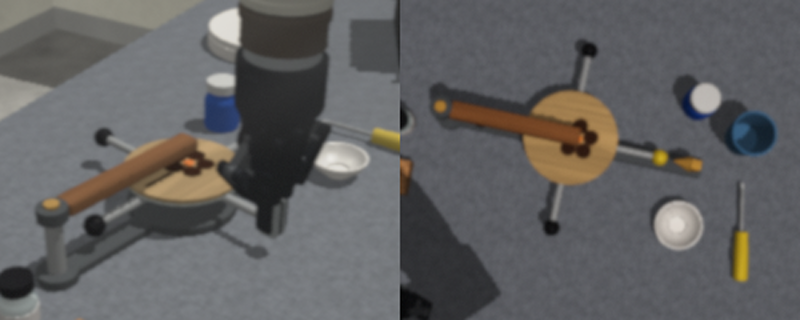

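The bar lies along the line from hinge (440,106) to axis, with its end at (585,135) just past the centre. The knob (660,157) still points at the brass pointer, the bystanders are untouched and the arm is clear.

```bash
python3 -c "
from workcell import job_done
print(job_done())"
```

```text
the job is handed in; nothing more can be done
None
```

I handed the job in at about 12.6 s: the yellow knob points at the brass pointer (measured to within about 0.5°), the hand rest is at its stop over the panel, the wheel stayed where I set it, and the loose things in view were not disturbed.

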